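# Rock the stuck funnel out of the pump bottle

### The job

The plastic funnel is stuck fast in the neck of the stoneware pump bottle in the middle of the turntable; a straight pull only drags the bottle up with it. Take the funnel by its rim and rock it from side to side, a good five degrees over, back, and over again as often as it takes, with only a light upward pull, so that the bottle stays down in its ring while the funnel works its way out. Finish still holding the freed funnel still and upright over the bottle's mouth, its spout just clear of it (1 to 3 cm above); do not put it down or let go, and leave the bowl, whisk, spatula and pump where they lie.

Things in the scene. Friction and masses are not known exactly. Their poses are not given: they have to be found in the camera images.
- funnel_band (a point): Whitish rigid plastic funnel, 90 mm tall, 60 g, stuck in the bottle's neck. This point: on its axis, in the middle of its upright rim band, where it is gripped (plain cylinder 58 mm across, 20 mm high, open at the top, wall 2 mm). Below it a 24 mm high cone, then a straight spout. z axis: the funnel's axis, up. About 40 mm above the bottle's mouth at the start.
- spout_end (a point): Lower end of the funnel's spout, on its axis, 80 mm below funnel_band; at the start 37 to 43 mm below the bottle's mouth. The spout is 20 mm across, its last 14 mm only 15 mm across. z axis as the funnel's.
- bottle_mouth (a point): Centre of the top edge of the bottle's neck. Sand-coloured stoneware pump bottle (its pump is out), 0.9 kg, 145 mm tall, body 92 mm across, neck 34 mm across outside with a 26 mm bore. It stands upright, loose, in the wooden ring in the middle of the turntable. z axis up.
- sleeve_mid (a point): Middle of the rubber sleeve in the bore, on the axis 10 mm below the mouth. It grips the spout: a straight pull of the bottle's weight (9 N) does not free it. The funnel can lean 0.15 rad any way about this point; each swing of 0.2 rad lets it rise 1 to 2 mm. After 8 to 14 mm of rise the grip halves, after 18 to 24 mm it is gone; the spout is out after about 40 mm.
- bottle (a joint): How far the bottle has been lifted off the tray (m), 0 when it stands fully down in its ring; it can only slide up. It falls back by its weight when not held up.
- tray (a joint): Angle of the turntable's tray about its upright axis (rad), anticlockwise from above. The tray turns easily, and bottle and tray turn along if the funnel is twisted.
- turntable: Wooden turntable 360 mm across with a low lip, tray top 26 mm above the table; the bottle stands at its centre in a raised wooden ring, 107 mm across and 34 mm high above the tray. Origin: on the table, under the centre. Bowl, whisk and spatula lie on the tray, none higher than 85 mm above the table.
- bowl: White ceramic bowl, 96 mm across, 52 mm high, standing on the tray: leave alone. Origin: centre of its underside.
- whisk_mid (a point): Steel balloon whisk about 225 mm long, lying on the tray: leave alone. Point on its axis about half-way along; x axis towards the wire head.
- spatula_mid (a point): Flat wooden spatula 225 mm long, lying on the tray: leave alone. Point in its middle; x axis towards the blade.
- pump_mid (a point): The bottle's steel pump with rubber stopper and thin dip tube, about 150 mm long, lying on the table cloth beside the turntable: leave alone. Point in its stopper; x axis towards the dip tube.
Mind the look-alikes: they are no part of the job. There is more than one size of the part that bears funnel_band; the job needs the largest.

How it is judged:
On the way, in this order (a step that is already met when the one before it is completed fails the run):
1. the funnel is leaned well over (more than 3 degrees) with its spout still in the neck (angle between funnel_band's own z axis and vertical above 0.055 rad and z of spout_end in the frame of bottle_mouth below -0.02 m).
2. it is swung back towards upright, still in the neck (angle between funnel_band's own z axis and vertical below 0.045 rad and z of spout_end in the frame of bottle_mouth below -0.018 m).
3. it is leaned well over again, still in the neck (angle between funnel_band's own z axis and vertical above 0.055 rad and z of spout_end in the frame of bottle_mouth below -0.015 m).
4. the spout is out of the neck, the funnel held by the fingers (z of spout_end in the frame of bottle_mouth above 0.003 m and contact force between the fingers and funnel above 1 N), for 0.2 s.
At the end, for the whole second after the job is handed in: The funnel is held still by the fingers alone, upright within 11 degrees, its spout's end 3 to 45 mm above the bottle's mouth and over the bore (within 13 mm of its axis); the bottle stands fully down in its ring (within 3 mm) (all of step 4 and z of spout_end in the frame of bottle_mouth below 0.045 m and horizontal distance between spout_end and bottle_mouth below 0.013 m and angle between funnel_band's own z axis and vertical below 0.2 rad and contact force between turntable and funnel below 0.1 N and linear speed of funnel below 0.03 m/s and value of joint bottle below 0.003 m); the arm keeps its last pose, push and grip.
It fails at once if the bottle is dragged up by more than 12 mm in its ring (value of joint bottle above 0.012 m).
It fails at once if bowl, whisk, spatula or pump is pushed or swung away by more than 40 mm (distance of any of bowl, whisk_mid, spatula_mid, pump_mid from where it was at the start of the episode above 0.04 m).
It also fails if it takes over 42 s, if anything falls off the work surface, if the arm or the gripper's body presses on something with over 40 N, if the wrist force passes 120 N, or if a joint passes its speed limit or range.

### The arm

A 7-joint arm with a two-finger parallel gripper is mounted at the origin on the work surface. World frame = base frame: x ahead of the robot, y to its left, z up, the work surface at z = 0. Lengths are in m, angles in rad, forces in N, time in s.
With the tool pointing down it reaches from about 0.425 to 0.875 m from the base axis. Payload 4.7 kg.
Tool frame: the origin (TCP) lies between the finger pads; the fingertips stand 14 mm ahead of it and the grasp point (between the pads) lies 5 mm behind it; z points along the fingers, y is the line along which they close (so a half turn about z gives the same grasp; the last joint's range is limited). The gripper opens to 87 mm and grips with 3 to 60 N. Pads are 19 mm wide; open, the fingers measure 117 mm over their backs; the gripper's body (75 mm by 190 mm) begins 51 mm behind the grasp point.
Start: joints at [-1.322, 0.321, -0.07, 1.45, 0.023, 1.371, -0.057], TCP at [0.151, 0.632, 0.237] pointing down, gripper open.
Joint ranges: [-2.86, 2.86], [-0.3, 2.09], [-1.38, 1.24], [0.06, 2.45], [-1.56, 4.7], [0.09, 2.05], [-2.69, 2.69]. Speed limits (rad/s): [2.57, 2.57, 3.14, 3.14, 3.14, 3.14, 3.14].

### API

Orientations are given as a rotation vector (axis times angle).
In Python, from bench import ctrl gives the robot as it stands.
- The arm moves only by the tool step_arm, never from a script. Its argument "commands" is a list of rows, each an object with "travel": the shift along the tool's x, y, z in m, a list of three; "turn": the turn, a rotation vector about the tool's x, y, z in degrees, a list of three. A call has 1 to 5 rows; each row is the pose to reach, as a shift and turn from the pose commanded when the call began, along the tool's axes at that moment; what a row does not reach only later rows make up. A row lasts 1/10 s, in which the tool goes at most 50 mm and 8.59 degrees, less where a joint would pass 70% of its speed; a pose out of reach is approached as far as the arm can. A call with a gripper value outside its range is refused whole. "gripper" is the opening, from 0 (shut) to 1 (fully open), set as the call begins (left out, the last holds). The fingers move at their own pace and stop on an object; "force" is the grip in N (left out, the last holds). Time passes only in rows, so rows that repeat a pose let the fingers close. It gives the time, the measured TCP pose, the force, the opening and the grip force at its end, in the units of the state.
- ctrl.get_state(): the state, without advancing time (a new reading comes with each control period).
- ctrl.get_image(name): name is "scene" or "top" or "wrist"; returns the picture (384x512x3 uint8, red, green, blue); there is no depth.
- ctrl.camera_model(name): a dict with "fx", "fy", "cx", "cy" (pixels), "R" (3x3) and "t" (3): a world point X has camera coordinates R X + t; the wrist camera has in their place "T_tool_cam" (4x4, takes a point from camera to tool coordinates, whose origin is the TCP and whose axes are the flange's). Camera axes: x right, y down, z forward; pixel columns grow to the right and rows downward; lengths in m; the calibration is good to about 2 mm. A picture is of the moment at which its call begins: read the wrist's pose just before it. camera_model takes no time and is no camera call.
- ctrl.close_job(): hands the job in; it is judged then, once.
The state is a dict: "time": time; "joint_positions": joint angles; "qd": joint speeds; "joint_torque": joint torques, N m; "position": TCP position; "tool_rot": TCP orientation; "ft_force": force on the tool from outside, world axes, zero at the start; "torque": the same for the moment, N m; "grip_width": opening from 0.0 (shut) to 1.0 (fully open); "grip_force": force on a finger pad.
Only numpy, scipy, OpenCV 4.12 (cv2) and the standard library are available. Lean on these libraries where they do the work, as an engineer would, in place of code of your own. Each camera call takes 0.05 s, during which the arm holds its last target. There are 200 camera calls.

## Working session

There is one attempt and no reset: what is moved stays moved. The work goes in short steps, Python scripts to look and compute and a tool call to move; the robot and the scene stay as the last step left them, time stands still between calls to the robot, and variables do not carry over. Pictures are saved under pics/ and viewed, at most 10 in all, crops included, and the job is handed in when it is done.

Besides the shell and the picture viewer there is one more tool, called after "Request:" as name(argument=value, ...), one argument or row to a line, values as JSON. step_arm: Moves the arm, as the interface text tells. Its arguments: {"type":"object","properties":{"commands":{"type":"array"},"gripper":{"type":"number"},"force":{"type":"number"}},"required":["commands"]}

```bash
mkdir -p pics; cat > h.py <<'E'
import numpy as np, cv2
from bench import ctrl
from scipy.spatial.transform import Rotation as R
def save(n,im): cv2.imwrite('pics/'+n+'.png',im[:,:,::-1])
def ray(m,u,v):
    d=np.array([(u-m['cx'])/m['fx'],(v-m['cy'])/m['fy'],1.]);Rm=np.array(m['R']);t=np.array(m['t'])
    return -Rm.T@t, Rm.T@d
def onz(m,u,v,z):
    o,d=ray(m,u,v); return o+d*(z-o[2])/d[2]
E
python3 - <<'E'
from h import *
s=ctrl.get_state();print({k:np.round(v,3).tolist() for k,v in s.items()})
a=ctrl.get_image('scene');b=ctrl.get_image('top')
np.save('a.npy',a);np.save('b.npy',b)
save('s0',a);save('t0',b)
for n in('scene','top'):
    m=ctrl.camera_model(n);print(n,m)
E
```

```text
{'time': 0.0, 'joint_positions': [-1.322, 0.322, -0.07, 1.452, 0.023, 1.371, -0.057], 'qd': [-0.001, -0.002, -0.001, 0.001, 0.001, 0.001, 0.0], 'joint_torque': [-0.0, -49.13, -0.404, -31.254, -0.064, 0.044, 0.0], 'position': [0.151, 0.632, 0.235], 'tool_rot': [-0.368, -3.12, 0.003], 'ft_force': [-0.231, 0.222, -1.041], 'torque': [0.042, 0.056, -0.001], 'grip_force': 0.0, 'grip_width': 0.999}
scene {'fx': 486.57170996450935, 'fy': 486.57170996450935, 'cx': 250.01919835869103, 'cy': 187.73463013765667, 'R': array([[ 0.39643462,  0.91799664, -0.01103448],
       [ 0.62468603, -0.27853797, -0.7295094 ],
       [-0.6727607 ,  0.2823097 , -0.68388177]]), 't': array([-0.39837378, -0.22936346,  1.81443343])}
top {'fx': 418.41696782007807, 'fy': 418.41696782007807, 'cx': 255.13841198426988, 'cy': 187.5115595069588, 'R': array([[ 0.02185101, -0.99969386,  0.01160724],
       [-0.98826062, -0.02335413, -0.15098192],
       [ 0.15120678, -0.00817187, -0.98846838]]), 't': array([0.14868246, 0.65147066, 1.26169932])}
```

View pics/s0.png

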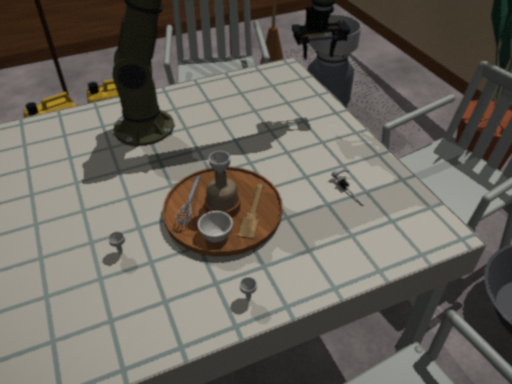

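View pics/t0.png

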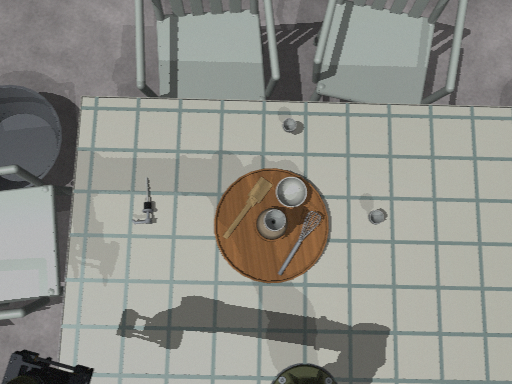

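Funnel-like things: (a) in the bottle at scene (219,160) / top (275,217), (b) lying or standing at scene (117,240) / top (377,215), (c) at scene (248,287) / top (290,126). (a) fits because it is stuck in the bottle at the turntable's centre and is the largest. An enlarged crop will confirm it.

```bash
python3 - <<'E'
from h import *
a=np.load('a.npy');b=np.load('b.npy')
def c(im,u,v,r,S): return cv2.resize(im[v-r:v+r,u-r:u+r],(S,S),interpolation=cv2.INTER_CUBIC)
row1=np.hstack([c(a,219,180,40,400),c(b,273,220,40,400)])
row2=np.hstack([c(a,117,240,20,200),c(a,248,287,20,200),c(b,377,215,20,200),c(b,290,126,20,200)])
save('crop',np.vstack([row1,row2]))
E
```

```text
(no output)
```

View pics/crop.png

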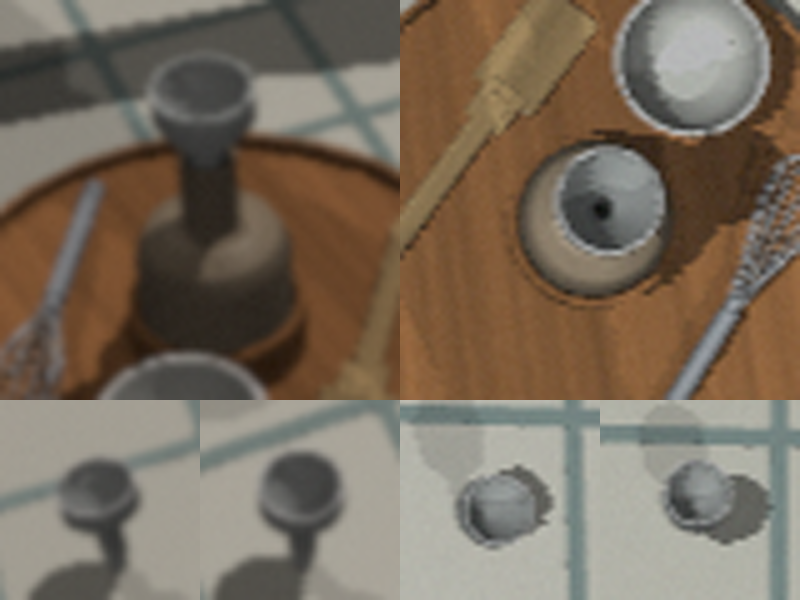

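The crop confirms that (a), in the bottle's neck, is the largest and is the target: rim centre about scene (219,157), top (274.8,219.5). The two on the cloth are smaller.

```bash
python3 - <<'E'
from h import *
ms=ctrl.camera_model('scene');mt=ctrl.camera_model('top')
o1,d1=ray(ms,219,157);o2,d2=ray(mt,274.8,219.5)
A=np.stack([d1,-d2],1);x=np.linalg.lstsq(A,o2-o1,rcond=None)[0]
p,q=o1+x[0]*d1,o2+x[1]*d2;print(p,q)
print('rim@.221',onz(mt,274.8,219.5,.221),onz(ms,219,157,.221))
print('table',onz(mt,273,225,.03))
print('bowl',onz(mt,291.3,191.8,.078),'spat',onz(mt,248,207,.03),'whisk',onz(mt,301,243,.05),onz(mt,316,214,.06),onz(mt,280,273,.03), onz(mt,267,181,.03),onz(mt,225,236,.03))
s=ctrl.get_state();print(s['time'],R.from_rotvec(s['tool_rot']).as_matrix().round(3).tolist())
print(ctrl.camera_model('wrist'))
E
```

```text
[0.53683703 0.1119943  0.21818146] [0.5361493  0.11004662 0.21823964]
rim@.221 [0.53593752 0.11020386 0.221     ] [0.54009972 0.11092643 0.221     ]
table [0.53322203 0.10471472 0.03      ]
bowl [0.63277144 0.05282026 0.078     ] spat [0.58808134 0.18444799 0.03      ] whisk [0.47875378 0.01893788 0.05      ] [ 0.56810935 -0.02563665  0.06      ] [0.38606892 0.08085615 0.03      ] [0.67263556 0.12598602 0.03      ] [0.49560899 0.25393011 0.03      ]
0.1 [[-0.973, 0.233, -0.0], [0.233, 0.973, -0.002], [-0.0, -0.002, -1.0]]
{'fx': 274.82426966999986, 'fy': 274.82426966999986, 'cx': 253.277919290441, 'cy': 192.7292290749528, 'T_tool_cam': array([[ 1.35519760e-04, -9.60036669e-01, -2.79874215e-01,
         7.78139636e-02],
       [ 9.99999936e-01,  2.22790075e-04, -2.80007537e-04,
         1.21319357e-04],
       [ 3.31170701e-04, -2.79874159e-01,  9.60036637e-01,
        -1.47482121e-01],
       [ 0.00000000e+00,  0.00000000e+00,  0.00000000e+00,
         1.00000000e+00]])}
```

Request:
step_arm(
  commands=[
    {"travel": [-0.038, -0.032, -0.012], "turn": [0, 0, 0]},
    {"travel": [-0.076, -0.064, -0.025], "turn": [0, 0, 0]},
    {"travel": [-0.114, -0.096, -0.04], "turn": [0, 0, 0]},
    {"travel": [-0.152, -0.128, -0.055], "turn": [0, 0, 0]},
    {"travel": [-0.19, -0.16, -0.064], "turn": [0, 0, 0]},
  ],
)

```text
time: 0.6
position: [0.2958, 0.4361, 0.3]
tool_rot: [0.367, 3.12, 0.001]
ft_force: [0.1, -0.3, -0.2]
grip_width: 0.999
grip_force: 0.0
```

Request:
step_arm(
  commands=[
    {"travel": [-0.038, -0.032, 0], "turn": [0, 0, 0]},
    {"travel": [-0.076, -0.064, 0], "turn": [0, 0, 0]},
    {"travel": [-0.114, -0.096, 0], "turn": [0, 0, 0]},
    {"travel": [-0.152, -0.128, 0], "turn": [0, 0, 0]},
    {"travel": [-0.19, -0.16, 0], "turn": [0, 0, 0]},
  ],
)

```text
time: 1.1
position: [0.4431, 0.2359, 0.2991]
tool_rot: [-0.368, -3.12, -0.0]
ft_force: [0.6, 0.6, 0.6]
grip_width: 1.002
grip_force: 0.0
```

Request:
step_arm(
  commands=[
    {"travel": [-0.03, -0.025, 0], "turn": [0, 0, 8]},
    {"travel": [-0.06, -0.05, 0], "turn": [0, 0, 16]},
    {"travel": [-0.09, -0.075, 0], "turn": [0, 0, 24]},
    {"travel": [-0.116, -0.098, 0], "turn": [0, 0, 32]},
    {"travel": [-0.116, -0.098, 0], "turn": [0, 0, 40]},
  ],
)

```text
time: 1.6
position: [0.5346, 0.1092, 0.299]
tool_rot: [1.433, 2.793, -0.004]
ft_force: [-0.7, -0.3, 1.2]
grip_width: 0.997
grip_force: 0.0
```

Request:
step_arm(
  commands=[
    {"travel": [0, 0, 0], "turn": [0, 0, 8]},
    {"travel": [0, 0, 0], "turn": [0, 0, 16]},
    {"travel": [0, 0, 0], "turn": [0, 0, 24]},
    {"travel": [0, 0, 0], "turn": [0, 0, 24]},
    {"travel": [0, 0, 0], "turn": [0, 0, 24]},
  ],
)

```text
time: 2.1
position: [0.5323, 0.1156, 0.299]
tool_rot: [-1.961, -2.454, 0.001]
ft_force: [-0.3, -0.3, -0.6]
grip_width: 0.999
grip_force: 0.0
```

```bash
python3 - <<'E'
from h import *
s=ctrl.get_state();im=ctrl.get_image('wrist');np.save('w.npy',im);save('w1',im)
print(s['time'],s['position'].round(4) if hasattr(s['position'],'round') else s['position'],s['joint_positions'],s['ft_force'])
M=R.from_rotvec(s['tool_rot']).as_matrix();print(M.round(3).tolist())
np.savez('ws.npz',p=s['position'],M=M)
E
```

```text
2.1 [0.5323 0.1156 0.299 ] [-0.71343801  0.0682874   0.47835264  1.63301621 -0.03161471  1.44851871
 -0.00972407] [-0.27176272 -0.34566335 -0.56900451]
[[-0.221, 0.975, -0.001], [0.975, 0.221, -0.0], [-0.0, -0.001, -1.0]]
```

View pics/w1.png

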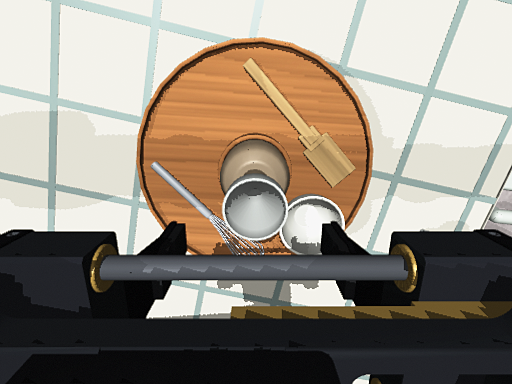

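The wrist view shows the funnel rim from about x 222–287, y 175–242, centre (254.7,209), with the bottle shoulder behind it at (255,170). I'll cast that onto the rim plane.

```bash
python3 - <<'E'
from h import *
w=np.load('ws.npz');T=ctrl.camera_model('wrist')
def f(u,v,z):
    d=np.array([(u-T['cx'])/T['fx'],(v-T['cy'])/T['fy'],1.])
    A=w['M']@T['T_tool_cam'][:3,:3];o=w['p']+w['M']@T['T_tool_cam'][:3,3];d=A@d
    return o+d*(z-o[2])/d[2]
for z in(.215,.219): 
    print(z,f(254.7,209,z).round(4),'diam',np.linalg.norm(f(222,209,z)-f(287,209,z)),np.linalg.norm(f(254.7,175.5,z)-f(254.7,242,z)))
    c=(f(254.7,175.5,z)+f(254.7,242,z))/2;print('c',c, 'tool delta',w['M'].T@(c-w['p']))
E
```

```text
0.215 [0.5338 0.1104 0.215 ] diam 0.05803966554930766 0.06299675759184155
c [0.53402808 0.10956748 0.215     ] tool delta [-0.00622299  0.00041337  0.0840017 ]
0.219 [0.5335 0.1118 0.219 ] diam 0.05703673440478795 0.061908167407962185
c [0.53369143 0.11097328 0.219     ] tool delta [-0.00477772  0.00039305  0.08000165]
```

Request:
step_arm(
  commands=[
    {"travel": [-0.0055, 0.001, 0.03], "turn": [0, 0, 0]},
    {"travel": [-0.0055, 0.001, 0.055], "turn": [0, 0, 0]},
    {"travel": [-0.0055, 0.001, 0.075], "turn": [0, 0, 0]},
    {"travel": [-0.0055, 0.001, 0.095], "turn": [0, 0, 0]},
    {"travel": [-0.0055, 0.001, 0.095], "turn": [0, 0, 0]},
  ],
  gripper=1.0,
)

```text
time: 2.65
position: [0.5327, 0.11, 0.2015]
tool_rot: [-1.961, -2.451, 0.007]
ft_force: [-0.4, -0.4, -0.2]
grip_width: 0.996
grip_force: 0.0
```

```bash
python3 - <<'E'
from h import *
s=ctrl.get_state();print(s['time'],s['position'],s['ft_force'],s['grip_width'])
b=ctrl.get_image('wrist');a=ctrl.get_image('scene')
save('g1',np.hstack([cv2.resize(a[110:230,150:290],(400,343)),cv2.resize(b,(400,300))[0:300].copy() if 0 else cv2.copyMakeBorder(cv2.resize(b,(400,300)),0,43,0,0,0)]))
E
```

```text
2.65 [0.53270435 0.11000699 0.20149382] [-0.42164968 -0.4203534  -0.21154575] 0.9959201794403417
```

View pics/g1.png

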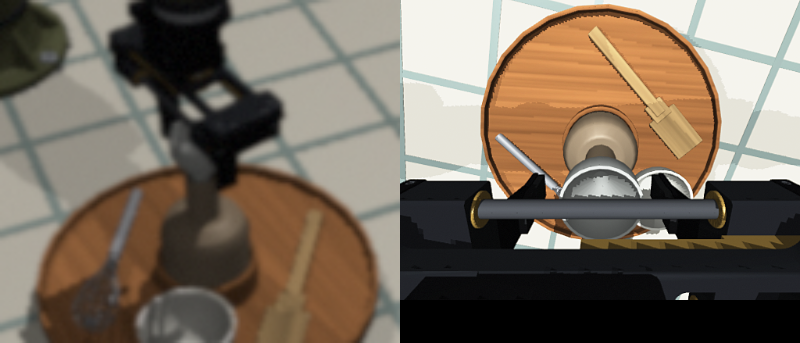

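The funnel sits centred between the open fingers (wrist panel, fingers about 540 and 664, funnel 558–643). Closing now.

Request:
step_arm(
  commands=[
    {"travel": [0, 0, 0], "turn": [0, 0, 0]},
    {"travel": [0, 0, 0], "turn": [0, 0, 0]},
    {"travel": [0, 0, 0], "turn": [0, 0, 0]},
    {"travel": [0, 0, 0], "turn": [0, 0, 0]},
    {"travel": [0, 0, 0], "turn": [0, 0, 0]},
  ],
  gripper=0.4,
  force=30,
)

```text
time: 3.25
position: [0.5348, 0.1105, 0.2047]
tool_rot: [1.965, 2.451, 0.001]
ft_force: [0.7, 0.1, 2.6]
grip_width: 0.679
grip_force: 30.0
```

Request:
step_arm(
  commands=[
    {"travel": [0, 0, 0], "turn": [0, 0, 0]},
    {"travel": [0, 0, 0], "turn": [0, 0, 0]},
    {"travel": [0, 0, 0], "turn": [0, 0, 0]},
  ],
)

```text
time: 3.55
position: [0.5348, 0.1104, 0.2047]
tool_rot: [1.965, 2.451, 0.001]
ft_force: [-0.3, -1.0, 2.9]
grip_width: 0.678
grip_force: 30.0
```

Request:
step_arm(
  commands=[
    {"travel": [0, 0.003, -0.0005], "turn": [4, 0, 0]},
    {"travel": [0, 0.0054, -0.001], "turn": [7, 0, 0]},
    {"travel": [0, 0.0054, -0.001], "turn": [7, 0, 0]},
  ],
)

```text
time: 3.85
position: [0.5406, 0.112, 0.204]
tool_rot: [-1.915, -2.389, 0.149]
ft_force: [1.5, 1.1, -3.5]
grip_width: 0.676
grip_force: 30.0
```

Request:
step_arm(
  commands=[
    {"travel": [0, -0.0055, -0.0007], "turn": [-7, 0, 0]},
    {"travel": [0, -0.0111, -0.0005], "turn": [-14, 0, 0]},
    {"travel": [0, -0.0111, -0.001], "turn": [-14, 0, 0]},
    {"travel": [0, -0.0055, -0.0025], "turn": [-7, 0, 0]},
    {"travel": [0, -0.0055, -0.003], "turn": [-7, 0, 0]},
  ],
)

```text
time: 4.35
position: [0.5336, 0.1107, 0.205]
tool_rot: [-1.962, -2.448, 0.014]
ft_force: [-1.5, -0.0, -8.8]
grip_width: 0.683
grip_force: 29.9
```

```bash
cat > st.py <<'E'
from h import *
s=ctrl.get_state();M=R.from_rotvec(s['tool_rot']).as_matrix()
print(s['time'],np.round(s['position'],4),'tilt x,y deg',np.degrees(M.T@[0,0,-1])[:2].round(2),'F',np.round(s['ft_force'],1),np.round(s['torque'],2),s['grip_width'])
E
python3 st.py
```

```text
4.35 [0.5336 0.1107 0.205 ] tilt x,y deg [0.14 0.55] F [-1.5 -0.  -8.8] [-0.09  0.43  0.02] 0.6826459105026659
```

Request:
step_arm(
  commands=[
    {"travel": [0, 0.0055, 0.0003], "turn": [7, 0, 0]},
    {"travel": [0, 0.0055, 0.0003], "turn": [7, 0, 0]},
  ],
)

```text
time: 4.55
position: [0.5393, 0.1116, 0.2037]
tool_rot: [-1.913, -2.386, 0.162]
ft_force: [-3.4, -0.8, -8.9]
grip_width: 0.682
grip_force: 29.9
```

Request:
step_arm(
  commands=[
    {"travel": [0, -0.0063, 0.0004], "turn": [-8, 0, 0]},
    {"travel": [0, -0.011, 0.001], "turn": [-14, 0, 0]},
    {"travel": [0, -0.011, 0.0005], "turn": [-14, 0, 0]},
  ],
)

```text
time: 4.85
position: [0.5257, 0.1082, 0.2083]
tool_rot: [1.916, 2.39, 0.15]
ft_force: [-0.8, -1.4, -8.3]
grip_width: 0.681
grip_force: 29.9
```

Request:
step_arm(
  commands=[
    {"travel": [0, 0.0063, 0.0004], "turn": [8, 0, 0]},
    {"travel": [0, 0.011, 0.001], "turn": [14, 0, 0]},
    {"travel": [0, 0.011, 0.0005], "turn": [14, 0, 0]},
  ],
)

```text
time: 5.15
position: [0.5402, 0.1116, 0.2093]
tool_rot: [-1.912, -2.386, 0.159]
ft_force: [-6.0, -1.8, -9.0]
grip_width: 0.677
grip_force: 29.8
```

```bash
python3 st.py
```

```text
5.15 [0.5402 0.1116 0.2093] tilt x,y deg [0.16 7.47] F [-6.  -1.8 -9. ] [-0.5   1.08  0.02] 0.6769330947685147
```

Request:
step_arm(
  commands=[
    {"travel": [0, -0.0068, 0.0005], "turn": [-8, 0, 0]},
    {"travel": [0, -0.0115, 0.0014], "turn": [-13.5, 0, 0]},
    {"travel": [0, -0.0115, 0.0014], "turn": [-13.5, 0, 0]},
  ],
)

```text
time: 5.45
position: [0.5267, 0.108, 0.2101]
tool_rot: [1.92, 2.394, 0.138]
ft_force: [-1.4, -1.5, -8.5]
grip_width: 0.679
grip_force: 30.0
```

Request:
step_arm(
  commands=[
    {"travel": [0, 0.0065, 0.0005], "turn": [8, 0, 0]},
    {"travel": [0, 0.011, 0.0014], "turn": [13, 0, 0]},
    {"travel": [0, 0.011, 0.0014], "turn": [13, 0, 0]},
  ],
)

```text
time: 5.75
position: [0.5404, 0.1117, 0.2108]
tool_rot: [-1.916, -2.391, 0.147]
ft_force: [-6.2, -3.3, -3.8]
grip_width: 0.681
grip_force: 29.8
```

```bash
python3 st.py
```

```text
5.75 [0.5404 0.1117 0.2108] tilt x,y deg [0.11 6.92] F [-6.2 -3.3 -3.8] [-0.77  1.3   0.07] 0.6809244552674336
```

Request:
step_arm(
  commands=[
    {"travel": [-0.0005, -0.0075, 0.0], "turn": [-8, 0, 0]},
    {"travel": [-0.0005, -0.0124, 0.0005], "turn": [-13, 0, 0]},
    {"travel": [-0.0005, -0.0124, 0.0], "turn": [-13, 0, 0]},
  ],
)

```text
time: 6.05
position: [0.5269, 0.1077, 0.2122]
tool_rot: [1.919, 2.394, 0.138]
ft_force: [-0.4, -2.0, -9.3]
grip_width: 0.676
grip_force: 30.0
```

Request:
step_arm(
  commands=[
    {"travel": [0, 0.0068, 0.0], "turn": [8, 0, 0]},
    {"travel": [0, 0.0114, 0.0005], "turn": [13, 0, 0]},
    {"travel": [0, 0.0114, 0.0], "turn": [13, 0, 0]},
  ],
)

```text
time: 6.35
position: [0.5399, 0.1114, 0.2128]
tool_rot: [-1.915, -2.391, 0.148]
ft_force: [-5.0, -2.5, -7.5]
grip_width: 0.681
grip_force: 29.8
```

```bash
python3 st.py
```

```text
6.35 [0.5399 0.1114 0.2128] tilt x,y deg [0.14 6.97] F [-5.  -2.5 -7.5] [-0.66  1.13  0.  ] 0.6806865235630483
```

Request:
step_arm(
  commands=[
    {"travel": [-0.0005, -0.0075, 0.0], "turn": [-8, 0, 0]},
    {"travel": [-0.0005, -0.0124, 0.0005], "turn": [-13, 0, 0]},
    {"travel": [-0.0005, -0.0124, 0.0005], "turn": [-13, 0, 0]},
  ],
)

```text
time: 6.65
position: [0.5261, 0.1072, 0.2144]
tool_rot: [1.919, 2.394, 0.138]
ft_force: [-1.2, -3.6, -7.9]
grip_width: 0.676
grip_force: 30.0
```

Request:
step_arm(
  commands=[
    {"travel": [0, 0.0072, 0.0], "turn": [8, 0, 0]},
    {"travel": [0, 0.0118, 0.0005], "turn": [13, 0, 0]},
    {"travel": [0, 0.0118, 0.0], "turn": [13, 0, 0]},
  ],
)

```text
time: 6.95
position: [0.5399, 0.1112, 0.2148]
tool_rot: [-1.915, -2.392, 0.147]
ft_force: [-4.5, -1.0, -7.3]
grip_width: 0.675
grip_force: 29.8
```

Request:
step_arm(
  commands=[
    {"travel": [0, -0.0075, 0.0], "turn": [-8, 0, 0]},
    {"travel": [0, -0.0122, 0.0005], "turn": [-13, 0, 0]},
    {"travel": [0, -0.0122, 0.0], "turn": [-13, 0, 0]},
  ],
)

```text
time: 7.25
position: [0.5256, 0.107, 0.217]
tool_rot: [1.919, 2.394, 0.139]
ft_force: [-0.8, -2.2, -9.0]
grip_width: 0.676
grip_force: 30.0
```

Request:
step_arm(
  commands=[
    {"travel": [0, 0.0075, 0.0], "turn": [8, 0, 0]},
    {"travel": [0, 0.0122, 0.0005], "turn": [13, 0, 0]},
    {"travel": [0, 0.0122, 0.0], "turn": [13, 0, 0]},
  ],
)

```text
time: 7.55
position: [0.5394, 0.1113, 0.2176]
tool_rot: [-1.915, -2.392, 0.147]
ft_force: [-5.0, -1.0, -8.6]
grip_width: 0.675
grip_force: 29.9
```

```bash
python3 st.py
```

```text
7.55 [0.5394 0.1113 0.2176] tilt x,y deg [0.12 6.9 ] F [-5.  -1.  -8.6] [-0.45  1.13 -0.02] 0.6746446006165393
```

Request:
step_arm(
  commands=[
    {"travel": [0, -0.008, 0.0005], "turn": [-8, 0, 0]},
    {"travel": [0, -0.0128, 0.001], "turn": [-13, 0, 0]},
    {"travel": [0, -0.0128, 0.0007], "turn": [-13, 0, 0]},
  ],
)

```text
time: 7.85
position: [0.5251, 0.107, 0.2192]
tool_rot: [1.919, 2.394, 0.14]
ft_force: [-0.0, -2.7, -7.4]
grip_width: 0.67
grip_force: 30.0
```

Request:
step_arm(
  commands=[
    {"travel": [0, 0.0079, 0.0005], "turn": [8, 0, 0]},
    {"travel": [0, 0.0126, 0.0005], "turn": [13, 0, 0]},
    {"travel": [0, 0.0126, 0.0003], "turn": [13, 0, 0]},
  ],
)

```text
time: 8.15
position: [0.5395, 0.1112, 0.2198]
tool_rot: [-1.915, -2.393, 0.146]
ft_force: [-5.7, -2.8, -6.6]
grip_width: 0.673
grip_force: 30.0
```

Request:
step_arm(
  commands=[
    {"travel": [0, -0.0081, 0.0], "turn": [-8, 0, 0]},
    {"travel": [0, -0.0131, 0.0005], "turn": [-13, 0, 0]},
    {"travel": [0, -0.0131, 0.0], "turn": [-13, 0, 0]},
  ],
)

```text
time: 8.45
position: [0.5245, 0.1071, 0.2217]
tool_rot: [1.919, 2.395, 0.14]
ft_force: [0.0, -2.3, -8.9]
grip_width: 0.668
grip_force: 30.0
```

Request:
step_arm(
  commands=[
    {"travel": [0, 0.0081, 0.0], "turn": [8, 0, 0]},
    {"travel": [0, 0.013, 0.0005], "turn": [13, 0, 0]},
    {"travel": [0, 0.013, 0.0], "turn": [13, 0, 0]},
  ],
)

```text
time: 8.75
position: [0.5398, 0.1113, 0.2226]
tool_rot: [-1.916, -2.393, 0.146]
ft_force: [-4.0, -1.8, -9.0]
grip_width: 0.669
grip_force: 29.3
```

```bash
python3 st.py
```

```text
8.75 [0.5398 0.1113 0.2226] tilt x,y deg [0.16 6.82] F [-4.  -1.8 -9. ] [-0.51  0.88  0.02] 0.6691508919350675
```

```bash
python3 - <<'E'
from h import *
a=ctrl.get_image('scene');a0=np.load('a.npy');b=ctrl.get_image('wrist')
c=lambda x:cv2.resize(x[140:220,180:260],(400,400),interpolation=cv2.INTER_CUBIC)
save('g2',np.hstack([c(a),cv2.resize(b[110:290,160:340],(400,400),interpolation=cv2.INTER_CUBIC)]))
E
```

```text
(no output)
```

View pics/g2.png

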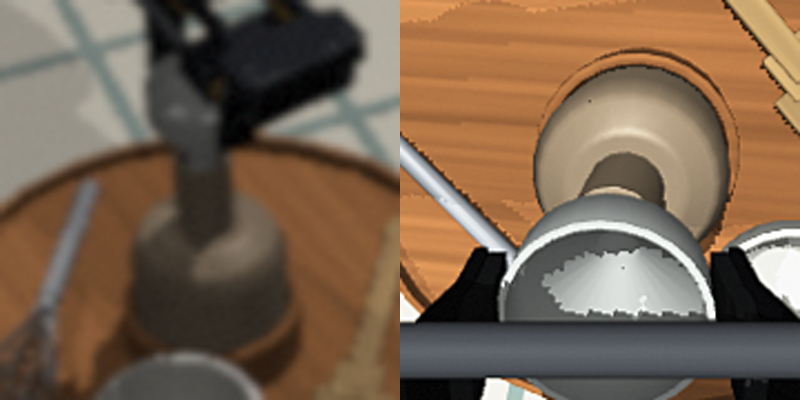

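The scene panel shows the neck still down at the ring, with the funnel's grey cone clear above it (neck top at about crop y 165). In the wrist panel the rim's near edge (crop y≈222) fits no slip in the grip. I'll do two swings without extra lift so any lifted bottle can settle.

Request:
step_arm(
  commands=[
    {"travel": [0, -0.0085, 0.0005], "turn": [-8, 0, 0]},
    {"travel": [0, -0.0137, 0.0016], "turn": [-13, 0, 0]},
    {"travel": [0, -0.0137, 0.0016], "turn": [-13, 0, 0]},
  ],
)

```text
time: 9.15
position: [0.5237, 0.1068, 0.2234]
tool_rot: [1.919, 2.394, 0.145]
ft_force: [0.9, -1.9, -9.2]
grip_width: 0.668
grip_force: 29.6
```

Request:
step_arm(
  commands=[
    {"travel": [0, 0.0084, 0.0005], "turn": [8, 0, 0]},
    {"travel": [0, 0.0136, 0.0016], "turn": [13, 0, 0]},
    {"travel": [0, 0.0136, 0.0016], "turn": [13, 0, 0]},
  ],
)

```text
time: 9.45
position: [0.5392, 0.1113, 0.2225]
tool_rot: [-1.916, -2.393, 0.145]
ft_force: [-4.2, -2.6, -9.0]
grip_width: 0.667
grip_force: 29.3
```

Request:
step_arm(
  commands=[
    {"travel": [0, -0.0085, 0.0005], "turn": [-8, 0, 0]},
    {"travel": [0, -0.0137, 0.0016], "turn": [-13, 0, 0]},
    {"travel": [0, -0.0137, 0.0016], "turn": [-13, 0, 0]},
  ],
)

```text
time: 9.75
position: [0.5235, 0.1072, 0.2231]
tool_rot: [1.919, 2.395, 0.143]
ft_force: [0.5, -0.8, -8.9]
grip_width: 0.663
grip_force: 29.5
```

Request:
step_arm(
  commands=[
    {"travel": [0, 0.0084, 0.0005], "turn": [8, 0, 0]},
    {"travel": [0, 0.0136, 0.0016], "turn": [13, 0, 0]},
    {"travel": [0, 0.0136, 0.0016], "turn": [13, 0, 0]},
  ],
)

```text
time: 10.05
position: [0.5387, 0.1115, 0.222]
tool_rot: [-1.914, -2.393, 0.148]
ft_force: [-5.5, -1.4, -9.8]
grip_width: 0.664
grip_force: 29.1
```

Request:
step_arm(
  commands=[
    {"travel": [0, 0, 0.002], "turn": [0, 0, 0]},
    {"travel": [0, 0, 0.002], "turn": [0, 0, 0]},
  ],
)

```text
time: 10.25
position: [0.5381, 0.1107, 0.2216]
tool_rot: [-1.916, -2.393, 0.139]
ft_force: [-3.7, -0.7, -5.1]
grip_width: 0.663
grip_force: 29.3
```

Request:
step_arm(
  commands=[
    {"travel": [0, 0, 0.002], "turn": [0, 0, 0]},
    {"travel": [0, 0, 0.002], "turn": [0, 0, 0]},
  ],
)

```text
time: 10.45
position: [0.538, 0.1108, 0.2209]
tool_rot: [-1.916, -2.393, 0.136]
ft_force: [-6.3, -1.9, -0.3]
grip_width: 0.666
grip_force: 29.4
```

Request:
step_arm(
  commands=[
    {"travel": [0, 0, 0.002], "turn": [0, 0, 0]},
    {"travel": [0, 0, 0.002], "turn": [0, 0, 0]},
  ],
)

```text
time: 10.65
position: [0.5379, 0.1109, 0.2192]
tool_rot: [-1.915, -2.393, 0.135]
ft_force: [-6.3, -1.8, 0.3]
grip_width: 0.668
grip_force: 29.4
```

Request:
step_arm(
  commands=[
    {"travel": [0, -0.0075, -0.0005], "turn": [-7, 0, 0]},
    {"travel": [0, -0.0075, -0.0005], "turn": [-7, 0, 0]},
  ],
)

```text
time: 10.85
position: [0.5289, 0.1088, 0.2189]
tool_rot: [1.963, 2.45, 0.018]
ft_force: [-3.3, -0.1, -8.3]
grip_width: 0.666
grip_force: 29.3
```

```bash
python3 st.py; python3 - <<'E'
from h import *
a=ctrl.get_image('scene');a0=np.load('a.npy');b=ctrl.get_image('wrist');np.save('a2.npy',a);np.save('w2.npy',b)
c=lambda x:cv2.resize(x[145:205,199:239],(267,400),interpolation=cv2.INTER_CUBIC)
save('g3',np.hstack([c(a0),c(a),cv2.resize(b[130:310,193:313],(266,400),interpolation=cv2.INTER_CUBIC)]))
E
```

```text
10.85 [0.5289 0.1088 0.2189] tilt x,y deg [-0.33 -0.58] F [-3.3 -0.1 -8.3] [-0.08  0.94 -0.01] 0.666073971470475
```

View pics/g3.png

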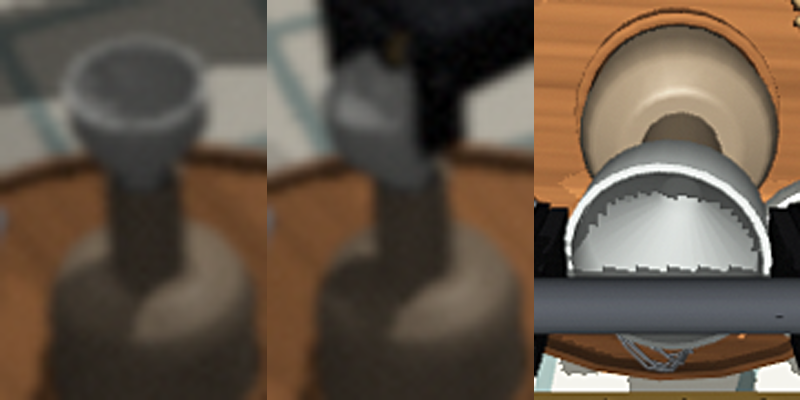

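The comparison shows the cone bottom is still right at the neck top (crop y≈180). The wrist view puts the rim about 14 mm further down the fingers than at the grasp. So the funnel has slid in the pads rather than risen, and 30 N was too little. I'll recentre, release, go lower and regrip at 60 N.

Request:
step_arm(
  commands=[
    {"travel": [0.0002, 0.003, 0.002], "turn": [0, 0, 0]},
    {"travel": [0.0004, 0.006, 0.004], "turn": [0.5, 0, 0]},
    {"travel": [0.0004, 0.006, 0.004], "turn": [0.5, 0, 0]},
  ],
)

```text
time: 11.25
position: [0.5332, 0.1107, 0.2158]
tool_rot: [-1.958, -2.445, 0.013]
ft_force: [-16.1, -0.4, 7.8]
grip_width: 0.663
grip_force: 29.4
```

Request:
step_arm(
  commands=[
    {"travel": [0, 0, 0], "turn": [0, 0, 0]},
    {"travel": [0, 0, 0], "turn": [0, 0, 0]},
    {"travel": [0, 0, 0], "turn": [0, 0, 0]},
    {"travel": [0, 0, 0], "turn": [0, 0, 0]},
    {"travel": [0, 0, 0], "turn": [0, 0, 0]},
  ],
  gripper=1.0,
)

```text
time: 11.75
position: [0.5368, 0.1101, 0.2146]
tool_rot: [1.965, 2.45, 0.001]
ft_force: [0.2, -1.1, -0.5]
grip_width: 0.974
grip_force: 0.0
```

```bash
python3 st.py; python3 - <<'E'
from h import *
s=ctrl.get_state();b=ctrl.get_image('wrist');np.save('w3.npy',b)
np.savez('ws.npz',p=s['position'],M=R.from_rotvec(s['tool_rot']).as_matrix())
save('g4',cv2.resize(b[130:310,140:380],(800,600),interpolation=cv2.INTER_CUBIC))
E
```

```text
11.75 [0.5368 0.1101 0.2146] tilt x,y deg [ 0.02 -0.08] F [ 0.2 -1.1 -0.5] [-0.07  0.01 -0.02] 0.973807095058163
```

View pics/g4.png

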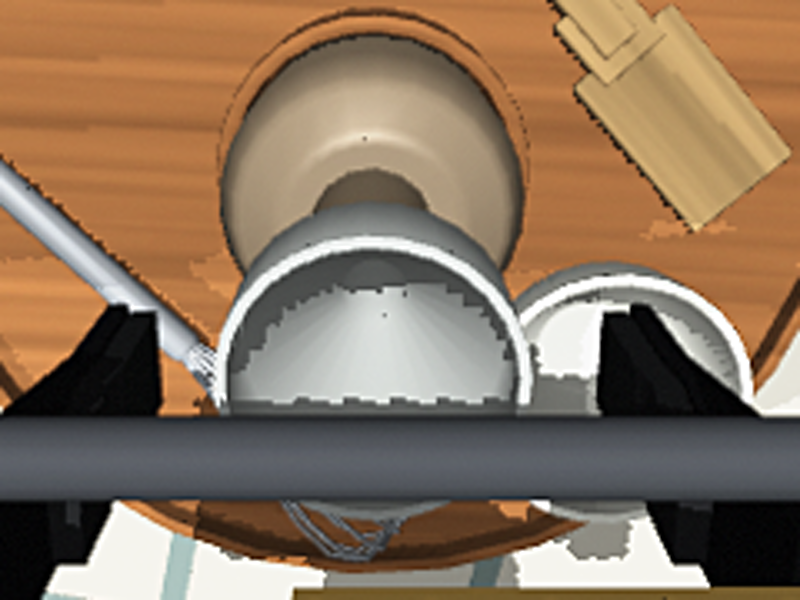

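The wrist view shows the open fingers (inner edges x 160 and 598), with the rim between them at x 217–532. It is centred within 1 mm and about 5 mm beyond the TCP. I'll descend about 18 mm and regrip at 60 N.

Request:
step_arm(
  commands=[
    {"travel": [0, -0.001, 0.009], "turn": [0, 0, 0]},
    {"travel": [0, -0.001, 0.018], "turn": [0, 0, 0]},
    {"travel": [0, -0.001, 0.018], "turn": [0, 0, 0]},
  ],
)

```text
time: 12.1
position: [0.5336, 0.1097, 0.1941]
tool_rot: [-1.964, -2.45, 0.004]
ft_force: [0.8, 0.7, 0.6]
grip_width: 0.996
grip_force: 0.0
```

Request:
step_arm(
  commands=[
    {"travel": [0, 0, 0], "turn": [0, 0, 0]},
    {"travel": [0, 0, 0], "turn": [0, 0, 0]},
    {"travel": [0, 0, 0], "turn": [0, 0, 0]},
    {"travel": [0, 0, 0], "turn": [0, 0, 0]},
    {"travel": [0, 0, 0], "turn": [0, 0, 0]},
  ],
  gripper=0.3,
  force=60,
)

```text
time: 12.6
position: [0.5352, 0.11, 0.1963]
tool_rot: [1.965, 2.451, 0.002]
ft_force: [0.6, 0.3, 0.2]
grip_width: 0.659
grip_force: 60.0
```

Request:
step_arm(
  commands=[
    {"travel": [0, 0, 0], "turn": [0, 0, 0]},
    {"travel": [0, 0, 0], "turn": [0, 0, 0]},
  ],
)

```text
time: 12.8
position: [0.5351, 0.11, 0.1962]
tool_rot: [1.965, 2.451, 0.001]
ft_force: [0.8, 0.6, 0.7]
grip_width: 0.659
grip_force: 60.0
```

```bash
python3 st.py; python3 - <<'E'
from h import *
b=ctrl.get_image('wrist');np.save('w4.npy',b);save('w4',b)
E
```

```text
12.8 [0.5351 0.11   0.1962] tilt x,y deg [-0.01 -0.04] F [0.8 0.6 0.7] [-0.   -0.14 -0.  ] 0.6586055683682607
```

Request:
step_arm(
  commands=[
    {"travel": [0, 0.0022, -0.001], "turn": [3.5, 0, 0]},
    {"travel": [0, 0.0043, -0.0015], "turn": [7, 0, 0]},
    {"travel": [0, 0.0043, -0.0015], "turn": [7, 0, 0]},
  ],
)

```text
time: 13.15
position: [0.5387, 0.1106, 0.1969]
tool_rot: [-1.914, -2.387, 0.154]
ft_force: [-3.8, 0.2, 2.7]
grip_width: 0.655
grip_force: 60.0
```

Request:
step_arm(
  commands=[
    {"travel": [0, -0.0051, 0.0003], "turn": [-8, 0, 0]},
    {"travel": [0, -0.0088, 0.001], "turn": [-14, 0, 0]},
    {"travel": [0, -0.0088, 0.001], "turn": [-14, 0, 0]},
  ],
)

```text
time: 13.45
position: [0.5292, 0.1084, 0.1974]
tool_rot: [1.915, 2.388, 0.158]
ft_force: [2.2, -1.5, -0.9]
grip_width: 0.656
grip_force: 60.0
```

Request:
step_arm(
  commands=[
    {"travel": [0, 0.0051, 0.0003], "turn": [8, 0, 0]},
    {"travel": [0, 0.0088, 0.001], "turn": [14, 0, 0]},
    {"travel": [0, 0.0088, 0.001], "turn": [14, 0, 0]},
  ],
)

```text
time: 13.75
position: [0.5384, 0.1109, 0.1958]
tool_rot: [-1.912, -2.387, 0.164]
ft_force: [-6.6, 0.9, 0.2]
grip_width: 0.659
grip_force: 60.0
```

```bash
cat > rim.py <<'E'
from h import *
def rim(b):
    g=b.min(2).astype(float)
    # near edge row: strongest upward jump gray->white in cols around the axis
    rows=[]
    for u in range(247,260):
        c=g[175:240,u]; d=np.diff(c); rows.append(175+np.argmax(d)) 
    return np.median(rows), np.array(rows)
if __name__=='__main__':
    for n in('w3','w4'):print(n,rim(np.load(n+'.npy'))[0])
    b=ctrl.get_image('wrist');np.save('w5.npy',b);r=rim(b);print('now',r[0],r[1].tolist())
    g=b.min(2)
    print(g[180:250:1,253].tolist())
E
python3 st.py; python3 rim.py
```

```text
13.75 [0.5384 0.1109 0.1958] tilt x,y deg [0.31 7.61] F [-6.6  0.9  0.2] [ 0.08  1.11 -0.  ] 0.6590411470270335
w3 216.0
w4 225.0
now 227.0 [211, 211, 211, 227, 227, 227, 227, 227, 228, 227, 226, 226, 226]
[127, 129, 126, 123, 146, 155, 154, 88, 68, 73, 74, 75, 75, 74, 73, 75, 74, 72, 69, 86, 90, 99, 105, 109, 113, 121, 126, 132, 136, 140, 141, 140, 218, 237, 241, 232, 109, 70, 84, 87, 86, 86, 87, 88, 89, 88, 87, 74, 198, 210, 205, 206, 207, 210, 211, 213, 216, 215, 215, 216, 216, 216, 216, 216, 216, 217, 217, 218, 227, 119]
```

Request:
step_arm(
  commands=[
    {"travel": [0, -0.0054, 0.0], "turn": [-8, 0, 0]},
    {"travel": [0, -0.009, 0.0], "turn": [-14, 0, 0]},
    {"travel": [0, -0.009, -0.0005], "turn": [-14, 0, 0]},
  ],
)

```text
time: 14.1
position: [0.528, 0.1077, 0.1983]
tool_rot: [1.917, 2.391, 0.153]
ft_force: [0.9, -3.4, -5.5]
grip_width: 0.664
grip_force: 60.0
```

Request:
step_arm(
  commands=[
    {"travel": [0, 0.0053, 0.0], "turn": [8, 0, 0]},
    {"travel": [0, 0.0088, 0.0], "turn": [13.5, 0, 0]},
    {"travel": [0, 0.0088, 0.0], "turn": [13.5, 0, 0]},
  ],
)

```text
time: 14.4
position: [0.5387, 0.1106, 0.1965]
tool_rot: [-1.916, -2.392, 0.163]
ft_force: [-4.4, -2.0, -5.7]
grip_width: 0.658
grip_force: 60.0
```

```bash
cat > rim.py <<'E'
from h import *
def rim(b):
    g=b.min(2).astype(float);out=[]
    for u in range(248,260):
        c=g[:,u]
        for v in range(190,232):
            if c[v]>185 and c[v-1]<=185 and c[v+1:v+8].min()<140:
                out.append(v-1+(185-c[v-1])/(c[v]-c[v-1]));break
    return round(np.median(out),2) if out else None,len(out)
if __name__=='__main__':
    for n in('w2','w3','w4','w5'):print(n,rim(np.load(n+'.npy')),end=' ')
    print('now',rim(ctrl.get_image('wrist')))
E
python3 st.py; python3 rim.py
```

```text
14.4 [0.5387 0.1106 0.1965] tilt x,y deg [0.56 7.32] F [-4.4 -2.  -5.7] [-0.41  0.7   0.06] 0.6578082047938636
w2 (np.float64(203.43), 12) w3 (np.float64(200.48), 12) w4 (np.float64(211.59), 12) w5 (np.float64(211.59), 12) now (np.float64(211.47), 12)
```

Request:
step_arm(
  commands=[
    {"travel": [0, -0.0053, 0.0], "turn": [-8, 0, 0]},
    {"travel": [0, -0.0088, 0.0005], "turn": [-13.5, 0, 0]},
    {"travel": [0, -0.0088, 0.0], "turn": [-13.5, 0, 0]},
  ],
)

```text
time: 14.75
position: [0.5282, 0.1066, 0.2007]
tool_rot: [1.918, 2.391, 0.153]
ft_force: [1.1, -5.4, -5.5]
grip_width: 0.651
grip_force: 60.0
```

Request:
step_arm(
  commands=[
    {"travel": [0, 0.0053, 0.0], "turn": [8, 0, 0]},
    {"travel": [0, 0.0088, 0.0005], "turn": [13.5, 0, 0]},
    {"travel": [0, 0.0088, 0.0], "turn": [13.5, 0, 0]},
  ],
)

```text
time: 15.05
position: [0.5388, 0.1105, 0.197]
tool_rot: [-1.916, -2.393, 0.168]
ft_force: [-3.7, -5.3, -9.7]
grip_width: 0.656
grip_force: 60.0
```

Request:
step_arm(
  commands=[
    {"travel": [0, -0.0054, 0.0], "turn": [-8, 0, 0]},
    {"travel": [0, -0.009, 0.0005], "turn": [-13.5, 0, 0]},
    {"travel": [0, -0.009, 0.0], "turn": [-13.5, 0, 0]},
  ],
)

```text
time: 15.35
position: [0.529, 0.1056, 0.2035]
tool_rot: [1.919, 2.39, 0.149]
ft_force: [-1.0, -9.9, -1.5]
grip_width: 0.656
grip_force: 60.0
```

Request:
step_arm(
  commands=[
    {"travel": [0, 0.0054, 0.0], "turn": [8, 0, 0]},
    {"travel": [0, 0.009, 0.0005], "turn": [13.5, 0, 0]},
    {"travel": [0, 0.009, 0.0], "turn": [13.5, 0, 0]},
  ],
)

```text
time: 15.65
position: [0.5398, 0.1099, 0.2024]
tool_rot: [-1.916, -2.394, 0.156]
ft_force: [-2.8, -6.4, -3.1]
grip_width: 0.656
grip_force: 60.0
```

```bash
python3 st.py; python3 rim.py
```

```text
15.65 [0.5398 0.1099 0.2024] tilt x,y deg [0.44 7.08] F [-2.8 -6.4 -3.1] [-1.86  0.8   0.26] 0.6558407214316889
w2 (np.float64(203.43), 12) w3 (np.float64(200.48), 12) w4 (np.float64(211.59), 12) w5 (np.float64(211.59), 12) now (np.float64(210.27), 12)
```

Request:
step_arm(
  commands=[
    {"travel": [-0.001, -0.0055, 0.0004], "turn": [-8, 0, 0]},
    {"travel": [-0.002, -0.0093, 0.0012], "turn": [-13.5, 0, 0]},
    {"travel": [-0.002, -0.0093, 0.0012], "turn": [-13.5, 0, 0]},
  ],
)

```text
time: 16.0
position: [0.5291, 0.1056, 0.2047]
tool_rot: [1.918, 2.391, 0.15]
ft_force: [-4.0, -7.4, 5.6]
grip_width: 0.656
grip_force: 60.0
```

Request:
step_arm(
  commands=[
    {"travel": [-0.0005, 0.0055, 0.0004], "turn": [8, 0, 0]},
    {"travel": [-0.0005, 0.0093, 0.001], "turn": [13.5, 0, 0]},
    {"travel": [-0.0005, 0.0093, 0.001], "turn": [13.5, 0, 0]},
  ],
)

```text
time: 16.3
position: [0.5404, 0.1088, 0.2032]
tool_rot: [-1.914, -2.395, 0.15]
ft_force: [-3.8, -5.2, -0.1]
grip_width: 0.659
grip_force: 60.0
```

```bash
python3 st.py; python3 rim.py; python3 - <<'E'
from h import *
a=ctrl.get_image('scene');b=ctrl.get_image('wrist');a0=np.load('a.npy')
c=lambda x:cv2.resize(x[145:205,199:239],(267,400),interpolation=cv2.INTER_CUBIC)
save('g5',np.hstack([c(a0),c(a),cv2.resize(b[130:310,193:313],(266,400),interpolation=cv2.INTER_CUBIC)]))
E
```

```text
16.3 [0.5404 0.1088 0.2032] tilt x,y deg [0.26 6.96] F [-3.8 -5.2 -0.1] [-1.43  1.05  0.17] 0.6589378103973518
w2 (np.float64(203.43), 12) w3 (np.float64(200.48), 12) w4 (np.float64(211.59), 12) w5 (np.float64(211.59), 12) now (np.float64(210.49), 12)
```

View pics/g5.png

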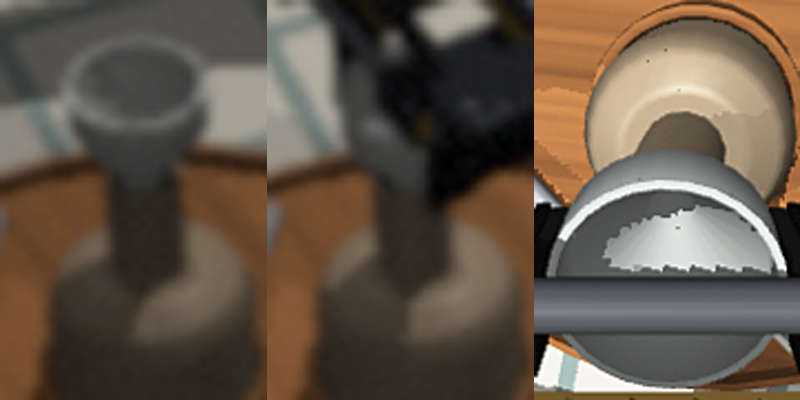

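The picture shows the funnel leaning in the grip with the rim well up between the pads (about 2 mm of slip), and the bottle down. I'll continue with a moderate pull, recentring slightly.

Request:
step_arm(
  commands=[
    {"travel": [-0.001, -0.0065, -0.0008], "turn": [-8, 0, 0]},
    {"travel": [-0.0015, -0.011, -0.0005], "turn": [-13.5, 0, 0]},
    {"travel": [-0.0015, -0.011, -0.001], "turn": [-13.5, 0, 0]},
  ],
)

```text
time: 16.75
position: [0.5287, 0.1041, 0.2071]
tool_rot: [1.917, 2.391, 0.152]
ft_force: [-3.5, -7.0, 3.9]
grip_width: 0.655
grip_force: 60.0
```

Request:
step_arm(
  commands=[
    {"travel": [0, 0.006, 0.0], "turn": [8, 0, 0]},
    {"travel": [0, 0.01, 0.0003], "turn": [13.5, 0, 0]},
    {"travel": [0, 0.01, -0.0002], "turn": [13.5, 0, 0]},
  ],
)

```text
time: 17.05
position: [0.5417, 0.1076, 0.2127]
tool_rot: [-1.914, -2.397, 0.139]
ft_force: [-9.0, -6.4, 38.8]
grip_width: 0.659
grip_force: 60.0
```

Request:
step_arm(
  commands=[
    {"travel": [0, -0.006, 0.0], "turn": [-8, 0, 0]},
    {"travel": [0, -0.0102, 0.0004], "turn": [-13.5, 0, 0]},
    {"travel": [0, -0.0102, 0.0], "turn": [-13.5, 0, 0]},
  ],
)

```text
time: 17.35
position: [0.5303, 0.0999, 0.2099]
tool_rot: [1.917, 2.382, 0.146]
ft_force: [-1.1, -12.7, 3.8]
grip_width: 0.654
grip_force: 60.0
```

Request:
step_arm(
  commands=[
    {"travel": [0, 0.006, 0.0], "turn": [8, 0, 0]},
    {"travel": [0, 0.0102, 0.0004], "turn": [13.5, 0, 0]},
    {"travel": [0, 0.0102, 0.0], "turn": [13.5, 0, 0]},
  ],
)

```text
time: 17.65
position: [0.542, 0.1061, 0.2115]
tool_rot: [-1.918, -2.399, 0.141]
ft_force: [0.3, -10.6, 11.4]
grip_width: 0.654
grip_force: 60.0
```

```bash
python3 st.py; python3 rim.py
```

```text
17.65 [0.542  0.1061 0.2115] tilt x,y deg [0.28 6.5 ] F [  0.3 -10.6  11.4] [-2.82  0.07  0.29] 0.6542137264600898
w2 (np.float64(203.43), 12) w3 (np.float64(200.48), 12) w4 (np.float64(211.59), 12) w5 (np.float64(211.59), 12) now (np.float64(203.66), 12)
```

```bash
python3 - <<'E'
from h import *
s=ctrl.get_state();print(np.round(s['joint_positions'],3),np.round(s['joint_torque'],1),s['ft_force'],s['time'])
b=ctrl.get_image('wrist');np.save('w6.npy',b);a=ctrl.get_image('scene');np.save('a6.npy',a);t=ctrl.get_image('top')
c=lambda x:cv2.resize(x[125:215,184:254],(350,450),interpolation=cv2.INTER_CUBIC)
save('g6',np.hstack([c(a),cv2.resize(b[120:320,150:350],(450,450),interpolation=cv2.INTER_CUBIC)]))
E
```

```text
[-1.158  0.381  1.149  1.668 -0.32   1.437  0.266] [ -0.5 -30.6   8.8 -26.9  -2.2   0.5   0.2] [-0.13505028 -5.00883637  6.34535343] 17.7
```

View pics/g6.png

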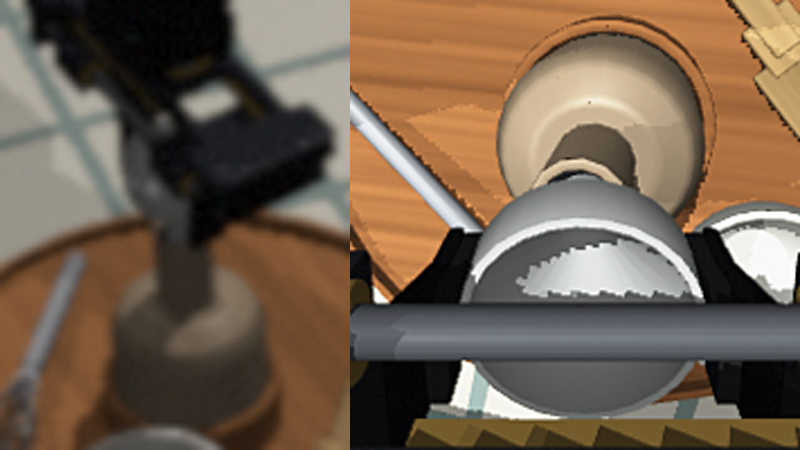

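The picture shows the funnel has really risen: a dark gap shows between the mouth's edge (565,165) and the cone (575,185), with the rim high in the pads. My rim detector had caught the neck edge instead. Joint 3 is at 1.149, close to its 1.24 limit, so the elbow has been drifting. I'll return to upright and see how it moves.

Request:
step_arm(
  commands=[
    {"travel": [0, -0.006, 0.0003], "turn": [-6.5, 0, 0]},
    {"travel": [0, -0.006, 0.0003], "turn": [-6.5, 0, 0]},
  ],
)

```text
time: 18.05
position: [0.5334, 0.1039, 0.2116]
tool_rot: [1.965, 2.451, 0.011]
ft_force: [7.3, -5.4, -6.2]
grip_width: 0.653
grip_force: 60.0
```

```bash
sed -i '$a print("J",np.round(s["joint_positions"],3),"tau",np.round(s["joint_torque"],1))' st.py; python3 st.py
```

```text
18.05 [0.5334 0.1039 0.2116] tilt x,y deg [-0.25 -0.33] F [ 7.3 -5.4 -6.2] [-1.48 -1.82 -0.05] 0.6534593581787693
J [-1.303  0.195  1.196  1.788 -0.194  1.281  0.161] tau [ -6.5 -22.9   1.  -29.8  -2.3   1.9  -0.6]
```

Request:
step_arm(
  commands=[
    {"travel": [0, 0, 0], "turn": [0, 0, 0]},
    {"travel": [0, 0, 0], "turn": [0, 0, 0]},
  ],
)

```text
time: 18.25
position: [0.5344, 0.1045, 0.2132]
tool_rot: [1.964, 2.452, 0.005]
ft_force: [0.5, -7.0, 0.4]
grip_width: 0.656
grip_force: 60.0
```

```bash
python3 st.py
```

```text
18.25 [0.5344 0.1045 0.2132] tilt x,y deg [-0.11 -0.14] F [ 0.5 -7.   0.4] [-1.69 -0.13 -0.  ] 0.6561253751007095
J [-1.299  0.202  1.194  1.781 -0.198  1.288  0.163] tau [ -3.2 -21.3   3.  -30.4  -2.3   0.2  -0. ]
```

Request:
step_arm(
  commands=[
    {"travel": [-0.001, 0.0065, -0.0005], "turn": [7, 0, 0]},
    {"travel": [-0.001, 0.0065, -0.001], "turn": [7, 0, 0]},
    {"travel": [-0.001, 0.0, -0.002], "turn": [0, 0, 0]},
    {"travel": [-0.001, 0.0, -0.002], "turn": [0, 0, 0]},
  ],
)

```text
time: 18.65
position: [0.5331, 0.1041, 0.2133]
tool_rot: [-1.963, -2.45, -0.011]
ft_force: [5.6, -3.0, 0.4]
grip_width: 0.655
grip_force: 60.0
```

```bash
python3 st.py
```

```text
18.65 [0.5331 0.1041 0.2133] tilt x,y deg [-0.33 -0.23] F [ 5.6 -3.   0.4] [-0.65 -1.48 -0.07] 0.6553713123739949
J [-1.301  0.193  1.193  1.785 -0.193  1.286  0.161] tau [ -5.6 -19.9   1.1 -25.7  -1.    2.1  -0.6]
```

Request:
step_arm(
  commands=[
    {"travel": [0, 0.0, -0.002], "turn": [0, 0, 0]},
    {"travel": [0, 0.0, -0.003], "turn": [0, 0, 0]},
    {"travel": [0, 0.0, -0.003], "turn": [0, 0, 0]},
  ],
)

```text
time: 18.95
position: [0.5343, 0.104, 0.218]
tool_rot: [-1.965, -2.45, -0.003]
ft_force: [0.7, -3.7, 4.0]
grip_width: 0.657
grip_force: 60.1
```

```bash
python3 st.py
```

```text
18.95 [0.5343 0.104  0.218 ] tilt x,y deg [-0.11 -0.06] F [ 0.7 -3.7  4. ] [-1.16  0.2   0.07] 0.6572882489381381
J [-1.298  0.195  1.191  1.774 -0.19   1.299  0.157] tau [ -2.2 -19.7   3.3 -29.1  -1.7  -0.3  -0. ]
```

```bash
cat > w.py <<'E'
from h import *
import sys
s=ctrl.get_state();b=ctrl.get_image('wrist');np.save('wl.npy',b)
T=ctrl.camera_model('wrist');M=R.from_rotvec(s['tool_rot']).as_matrix();p=np.array(s['position'])
def proj(X):
    t=M.T@(np.array(X)-p);c=T['T_tool_cam'][:3,:3].T@(t-T['T_tool_cam'][:3,3]);return (T['fx']*c[0]/c[2]+T['cx'],T['fy']*c[1]/c[2]+T['cy'])
def inv(u,v,z):
    d=np.array([(u-T['cx'])/T['fx'],(v-T['cy'])/T['fy'],1.]);A=M@T['T_tool_cam'][:3,:3];o=p+M@T['T_tool_cam'][:3,3];d=A@d;return o+d*(z-o[2])/d[2]
if __name__=='__main__':
    u=int(round(proj([0.535,0.11,.2])[0]))
    c=np.median(b[:,u-1:u+2].astype(int),axis=1)
    for v in range(130,310,2): print(v,c[v].astype(int).tolist(),end=' ')
    print('\ncol',u); tx=M[:,0]
    ax=np.array([.535,.11,0])
    print('pred near rim for tool z -15..10',[round(proj(p+M@[29/1000,0,z/1000])[1],1) for z in(-15,-10,-5,0,5,10)])
    print('far',[round(proj(p+M@[-29/1000,0,z/1000])[1],1) for z in(-15,-10,-5,0,5,10)])
    for h in(.171,.176,.181): print('mouth near',h,proj(ax+tx*.017+[0,0,h]),'far outer',proj(ax-tx*.017+[0,0,h]))
E
python3 w.py
```

```text
130 [203, 134, 78] 132 [189, 124, 73] 134 [113, 70, 39] 136 [94, 85, 70] 138 [106, 92, 76] 140 [111, 97, 78] 142 [126, 110, 90] 144 [139, 123, 100] 146 [154, 135, 110] 148 [176, 155, 127] 150 [190, 169, 140] 152 [195, 174, 145] 154 [196, 176, 147] 156 [199, 179, 150] 158 [202, 181, 154] 160 [204, 184, 156] 162 [218, 199, 173] 164 [234, 222, 196] 166 [202, 183, 155] 168 [178, 158, 129] 170 [180, 160, 131] 172 [182, 161, 132] 174 [135, 116, 96] 176 [96, 83, 67] 178 [99, 86, 70] 180 [99, 87, 71] 182 [100, 87, 71] 184 [98, 86, 70] 186 [98, 85, 70] 188 [111, 96, 77] 190 [203, 182, 154] 192 [174, 153, 124] 194 [26, 26, 27] 196 [34, 34, 34] 198 [152, 156, 153] 200 [109, 112, 110] 202 [105, 108, 106] 204 [116, 119, 117] 206 [124, 127, 125] 208 [135, 138, 135] 210 [142, 147, 144] 212 [150, 155, 152] 214 [158, 162, 159] 216 [177, 180, 177] 218 [236, 238, 237] 220 [169, 173, 171] 222 [86, 88, 87] 224 [91, 93, 91] 226 [79, 81, 79] 228 [222, 228, 225] 230 [218, 222, 219] 232 [222, 227, 224] 234 [221, 225, 223] 236 [223, 227, 224] 238 [225, 228, 226] 240 [224, 228, 226] 242 [224, 228, 226] 244 [22
[... 610 characters left out ...]
.10 [np.float64(210.9), np.float64(207.7), np.float64(204.7), np.float64(201.8), np.float64(199.1), np.float64(196.6)]
far [np.float64(306.5), np.float64(300.8), np.float64(295.3), np.float64(290.2), np.float64(285.4), np.float64(280.8)]
mouth near 0.171 (np.float64(257.11698326601584), np.float64(190.10629051555986)) far outer (np.float64(256.938132251518), np.float64(232.6083707575886))
mouth near 0.176 (np.float64(257.2144973524926), np.float64(191.98224848834712)) far outer (np.float64(257.02699931606173), np.float64(235.38473749604347))
mouth near 0.181 (np.float64(257.31687707794225), np.float64(193.9518107244151)) far outer (np.float64(257.120091340565), np.float64(238.2930995734171))
```

```bash
cat >> w.py <<'E'
    def tp(x,y,z): return np.round(proj(p+M@(np.array([x,y,z])/1000)),1)
    for zr,cx in((-13,-4),(-7,-6.5),(0,-9.5)):
        th=np.linspace(0,2*np.pi,721);P=np.array([tp(cx+29*np.cos(t),29*np.sin(t),zr) for t in th])
        r=[(v,P[np.abs(P[:,1]-v)<1.2][:,0].min(),P[np.abs(P[:,1]-v)<1.2][:,0].max()) for v in(230,240,248)]
        print(zr,cx,'near',tp(cx+29,0,zr),'bandbot',tp(cx+29,0,zr+20),'conebot',tp(cx+10,0,zr+44),r)
    for v in(230,240,248): print(v,b[v,190:330].min(1).tolist())
E
python3 w.py | tail -6; python3 st.py|head -1
```

```text
-13 -4 near [254.8 216.8] bandbot [254.7 204.5] conebot [254.5 219.3] [(230, np.float64(216.9), np.float64(292.7)), (240, np.float64(208.8), np.float64(300.8)), (248, np.float64(204.9), np.float64(304.7))]
-7 -6.5 near [254.8 217.1] bandbot [254.6 205.2] conebot [254.4 219.4] [(230, np.float64(218.1), np.float64(291.4)), (240, np.float64(210.0), np.float64(299.3)), (248, np.float64(206.5), np.float64(303.0))]
0 -9.5 near [254.7 217.5] bandbot [254.6 206.1] conebot [254.4 219.7] [(230, np.float64(219.5), np.float64(289.9)), (240, np.float64(211.6), np.float64(297.7)), (248, np.float64(208.3), np.float64(301.0))]
230 [0, 0, 8, 10, 5, 9, 9, 4, 13, 18, 16, 17, 16, 18, 17, 11, 34, 92, 109, 118, 122, 132, 179, 239, 238, 235, 238, 245, 247, 175, 77, 59, 68, 74, 76, 77, 76, 78, 79, 79, 80, 80, 81, 79, 79, 77, 75, 74, 94, 161, 159, 165, 171, 165, 170, 180, 201, 202, 206, 211, 218, 222, 226, 227, 210, 213, 227, 222, 219, 217, 212, 208, 202, 198, 190, 184, 179, 172, 167, 163, 159, 153, 146, 140, 140, 140, 135, 124, 116, 74, 74, 75, 71, 68, 67, 103, 186, 250, 239, 236, 238, 232, 191, 112, 113, 1
[... 831 characters left out ...]
 243, 244, 203, 58, 66, 75, 82, 80, 81, 82, 81, 83, 82, 78, 94, 157, 153, 156, 158, 161, 162, 163, 165, 166, 170, 171, 177, 182, 185, 189, 196, 201, 203, 203, 204, 202, 203, 205, 207, 208, 212, 212, 214, 215, 219, 226, 233, 236, 238, 233, 230, 228, 228, 228, 227, 224, 224, 225, 222, 222, 226, 231, 234, 229, 222, 215, 214, 211, 207, 201, 200, 198, 197, 194, 191, 186, 184, 183, 184, 186, 183, 178, 171, 169, 166, 163, 163, 161, 160, 157, 154, 154, 141, 80, 65, 71, 71, 67, 95, 206, 244, 238, 246, 232, 5, 0, 5, 6, 18, 17, 18, 17, 18, 18, 18, 19, 17, 10, 10, 11, 9, 8, 3, 7, 5, 5, 4, 3]
19.05 [0.5344 0.104  0.2177] tilt x,y deg [-0.05 -0.09] F [ 0.3 -3.7  5.6] [-1.23 -0.    0.02] 0.6555946165708044
```

Numbers: the mouth's near edge (row 189) matches the bottle standing down (predicted 190). The rim is about 20 mm behind the TCP, so the funnel has risen about 20 mm and the grip should be almost gone. I'll lift gently, upright.

Request:
step_arm(
  commands=[
    {"travel": [0, 0.0, -0.0015], "turn": [0, 0, 0]},
    {"travel": [0, 0.0, -0.003], "turn": [0, 0, 0]},
    {"travel": [0, 0.0, -0.004], "turn": [0, 0, 0]},
    {"travel": [0, 0.0, -0.004], "turn": [0, 0, 0]},
  ],
)

```text
time: 19.45
position: [0.5337, 0.1042, 0.2201]
tool_rot: [1.964, 2.45, 0.001]
ft_force: [2.0, -4.9, -0.8]
grip_width: 0.656
grip_force: 60.0
```

```bash
cat > e.py <<'E'
from w import *
g=b.min(2).astype(int);sat=b.max(2).astype(int)-g
def ext(v):
    m=np.where((g[v,185:325]>185)&(sat[v,185:325]<20))[0]+185
    m=m[(m>196)&(m<312)];return (m.min(),m.max()) if len(m) else None
col=np.median(b[:,256:260].astype(int),axis=1);cs=col.max(1)-col.min(1)
# tan neck edge: rows 165-215 bright tan after dark; rim: first white row
neck=[v for v in range(178,230) if col[v,0]>150 and cs[v]>30]
rim=[v for v in range(200,250) if col[v].min()>185 and cs[v]<20]
blk=[v for v in range(178,240) if col[v].max()<60]
print('neck rows',neck[:8],'bore dark',blk[:10],'rim',rim[:3],'ext',{v:ext(v) for v in(230,240,248)})
E
python3 st.py; python3 e.py
```

```text
19.45 [0.5337 0.1042 0.2201] tilt x,y deg [ 0.03 -0.05] F [ 2.  -4.9 -0.8] [-1.16 -0.79  0.01] 0.6561652297350147
J [-1.302  0.19   1.191  1.772 -0.182  1.302  0.15 ] tau [ -2.5 -20.5   3.2 -29.9  -1.7   1.1   0. ]
neck rows [188, 189, 190, 191, 192] bore dark [194, 195] rim [216, 217, 218] ext {230: (np.int64(213), np.int64(292)), 240: (np.int64(204), np.int64(301)), 248: (np.int64(201), np.int64(305))}
```

Request:
step_arm(
  commands=[
    {"travel": [0, 0.0075, 0.0], "turn": [7.5, 0, 0]},
    {"travel": [0, 0.0075, -0.0005], "turn": [7.5, 0, 0]},
    {"travel": [0, 0.0, -0.001], "turn": [0, 0, 0]},
    {"travel": [0, 0.0, -0.0015], "turn": [0, 0, 0]},
  ],
)

```text
time: 19.9
position: [0.5321, 0.1038, 0.2206]
tool_rot: [-1.964, -2.451, -0.004]
ft_force: [4.2, -5.2, -1.1]
grip_width: 0.653
grip_force: 60.0
```

Request:
step_arm(
  commands=[
    {"travel": [0, 0.0077, 0.0], "turn": [7.5, 0, 0]},
    {"travel": [0, 0.0077, -0.0005], "turn": [7.5, 0, 0]},
    {"travel": [0, 0.0, -0.001], "turn": [0, 0, 0]},
    {"travel": [0, 0.0, -0.0015], "turn": [0, 0, 0]},
  ],
)

```text
time: 20.3
position: [0.5317, 0.1036, 0.2233]
tool_rot: [-1.962, -2.449, -0.007]
ft_force: [2.5, -4.1, -1.5]
grip_width: 0.656
grip_force: 59.9
```

```bash
python3 st.py; python3 e.py
```

```text
20.3 [0.5317 0.1036 0.2233] tilt x,y deg [-0.32 -0.06] F [ 2.5 -4.1 -1.5] [-1.09 -0.71  0.05] 0.6560920249951994
J [-1.308  0.177  1.194  1.772 -0.176  1.307  0.147] tau [ -5.6 -17.2   0.2 -28.2  -1.6   0.9  -0.5]
neck rows [188, 189, 190, 191] bore dark [193, 194] rim [216, 217, 218] ext {230: (np.int64(212), np.int64(291)), 240: (np.int64(204), np.int64(300)), 248: (np.int64(200), np.int64(304))}
```

Request:
step_arm(
  commands=[
    {"travel": [0, 0.0085, 0.0], "turn": [7.5, 0, 0]},
    {"travel": [0, 0.0085, -0.0005], "turn": [7.5, 0, 0]},
    {"travel": [0, 0.0005, -0.0015], "turn": [0, 0, 0]},
    {"travel": [0, 0.0005, -0.002], "turn": [0, 0, 0]},
  ],
)

```text
time: 20.75
position: [0.5319, 0.1029, 0.2252]
tool_rot: [-1.962, -2.448, -0.003]
ft_force: [3.4, -5.0, -0.8]
grip_width: 0.654
grip_force: 59.9
```

Request:
step_arm(
  commands=[
    {"travel": [0, 0.0087, 0.0], "turn": [7.5, 0, 0]},
    {"travel": [0, 0.0087, -0.0005], "turn": [7.5, 0, 0]},
    {"travel": [0, 0.0005, -0.0015], "turn": [0, 0, 0]},
    {"travel": [0, 0.0005, -0.002], "turn": [0, 0, 0]},
  ],
)

```text
time: 21.15
position: [0.5323, 0.1034, 0.2275]
tool_rot: [-1.962, -2.447, -0.007]
ft_force: [3.7, -4.1, -0.6]
grip_width: 0.654
grip_force: 60.0
```

Request:
step_arm(
  commands=[
    {"travel": [0, 0.0087, 0.0], "turn": [7.5, 0, 0]},
    {"travel": [0, 0.0087, -0.0005], "turn": [7.5, 0, 0]},
    {"travel": [0, 0, -0.0015], "turn": [0, 0, 0]},
    {"travel": [0, 0, -0.002], "turn": [0, 0, 0]},
  ],
)

```text
time: 21.55
position: [0.5329, 0.1046, 0.2301]
tool_rot: [-1.961, -2.447, -0.012]
ft_force: [-0.4, -0.2, -0.7]
grip_width: 0.654
grip_force: 60.1
```

```bash
python3 st.py; python3 e.py
```

```text
21.55 [0.5329 0.1046 0.2301] tilt x,y deg [-0.51 -0.14] F [-0.4 -0.2 -0.7] [-0.07  0.03 -0.05] 0.6539848356731625
J [-1.307  0.172  1.193  1.761 -0.174  1.319  0.144] tau [ -3.6 -15.7   1.4 -28.4  -0.7   0.7  -0.4]
neck rows [186, 187, 188, 189] bore dark [191] rim [218, 219, 220] ext {230: (np.int64(213), np.int64(289)), 240: (np.int64(204), np.int64(299)), 248: (np.int64(200), np.int64(303))}
```

The lateral and vertical forces have vanished, so the funnel is loose. I'll lift straight up slowly.

Request:
step_arm(
  commands=[
    {"travel": [0, 0, -0.004], "turn": [0, 0, 0]},
    {"travel": [0, 0, -0.008], "turn": [0, 0, 0]},
    {"travel": [0, 0, -0.012], "turn": [0, 0, 0]},
    {"travel": [0, 0, -0.012], "turn": [0, 0, 0]},
  ],
)

```text
time: 22.0
position: [0.5351, 0.1051, 0.2424]
tool_rot: [1.965, 2.451, 0.004]
ft_force: [0.9, 0.2, -1.5]
grip_width: 0.654
grip_force: 60.1
```

```bash
python3 st.py; python3 e.py
```

```text
22.0 [0.5351 0.1051 0.2424] tilt x,y deg [-0.08 -0.11] F [ 0.9  0.2 -1.5] [-0.11  0.04  0.03] 0.6542268042122882
J [-1.31   0.167  1.19   1.738 -0.161  1.342  0.132] tau [ -0.  -19.7   5.  -31.1  -0.1   0.1  -0. ]
neck rows [182, 183, 184, 185] bore dark [187] rim [218, 219, 220] ext {230: (np.int64(213), np.int64(289)), 240: (np.int64(204), np.int64(298)), 248: (np.int64(200), np.int64(303))}
```

Request:
step_arm(
  commands=[
    {"travel": [0, 0, -0.005], "turn": [0, 0, 0]},
    {"travel": [0, 0, -0.01], "turn": [0, 0, 0]},
    {"travel": [0, 0, -0.015], "turn": [0, 0, 0]},
    {"travel": [0, 0, -0.02], "turn": [0, 0, 0]},
    {"travel": [0, 0, -0.02], "turn": [0, 0, 0]},
  ],
)

```text
time: 22.55
position: [0.5347, 0.1046, 0.2618]
tool_rot: [1.965, 2.45, 0.002]
ft_force: [0.0, -0.5, -0.4]
grip_width: 0.656
grip_force: 60.1
```

```bash
python3 st.py; python3 e.py; python3 - <<'E'
from w import *
np.save('wf.npy',b);a=ctrl.get_image('scene');t=ctrl.get_image('top');np.save('af.npy',a);np.save('tf.npy',t)
# wrist: neck outer edge columns & shoulder via tan mask
h=cv2.cvtColor(b,cv2.COLOR_RGB2HSV)
for v in(178,183,186): 
    print(v,[tuple(int(x) for x in b[v,u]) for u in range(225,285,4)])
# scene column profile through the funnel/neck
ms=ctrl.camera_model('scene')
def pj(X):
    c=ms['R']@np.array(X)+ms['t'];return np.round([ms['fx']*c[0]/c[2]+ms['cx'],ms['fy']*c[1]/c[2]+ms['cy']],1)
print('scene mouth',pj([.535,.108,.171]),'spout?',pj([.535,.108,.19]))
u=int(pj([.535,.108,.171])[0])
for v in range(145,190): print(v,a[v,u-5:u+6].astype(int).mean(1).round().astype(int).tolist(), (a[v,u-5:u+6,0].astype(int)-a[v,u-5:u+6,2]).tolist())
E
```

```text
22.55 [0.5347 0.1046 0.2618] tilt x,y deg [-0.02 -0.08] F [ 0.  -0.5 -0.4] [-0.1   0.05 -0.04] 0.655692310547525
J [-1.321  0.145  1.192  1.709 -0.138  1.379  0.113] tau [ -0.1 -18.4   4.3 -31.4  -0.    0.1  -0. ]
neck rows [178, 179] bore dark [181, 182, 183, 184, 185, 186, 187] rim [218, 219, 220] ext {230: (np.int64(213), np.int64(289)), 240: (np.int64(204), np.int64(299)), 248: (np.int64(200), np.int64(303))}
178 [(160, 141, 114), (167, 147, 120), (176, 156, 128), (178, 156, 130), (79, 69, 56), (84, 72, 57), (213, 194, 164), (207, 188, 159), (195, 174, 147), (196, 176, 149), (72, 61, 49), (74, 64, 53), (177, 156, 128), (173, 153, 124), (155, 138, 111)]
183 [(154, 137, 111), (160, 139, 114), (174, 153, 126), (177, 157, 129), (183, 163, 133), (167, 148, 120), (21, 25, 27), (10, 10, 11), (13, 13, 14), (20, 24, 25), (179, 158, 128), (150, 132, 109), (177, 157, 130), (168, 148, 121), (150, 131, 107)]
186 [(152, 133, 110), (155, 136, 111), (171, 151, 124), (167, 148, 120), (186, 166, 137), (22, 26, 28), (8, 7, 8), (9, 7, 9), (4, 4, 4), (7, 8, 8), (21, 22, 25), (178, 157, 129), (185, 16
[... 3497 characters left out ...]
1, 27, 20, 15, 14, 14, 14, 16, 13, 14, 13]
183 [92, 74, 55, 43, 41, 40, 41, 40, 39, 39, 38] [30, 25, 18, 14, 11, 13, 15, 13, 14, 14, 13]
184 [77, 62, 50, 40, 39, 40, 41, 41, 42, 41, 39] [23, 19, 18, 15, 13, 13, 13, 14, 15, 16, 13]
185 [64, 58, 53, 41, 37, 40, 42, 42, 42, 41, 40] [20, 20, 17, 16, 16, 14, 14, 13, 15, 14, 14]
186 [62, 59, 54, 47, 42, 39, 42, 41, 40, 41, 43] [19, 18, 18, 16, 13, 14, 14, 13, 15, 14, 15]
187 [62, 61, 59, 54, 47, 39, 39, 41, 43, 49, 61] [20, 19, 18, 17, 17, 15, 15, 14, 15, 18, 20]
188 [62, 64, 61, 60, 51, 45, 43, 43, 54, 68, 82] [18, 19, 20, 18, 18, 15, 14, 13, 17, 23, 27]
189 [59, 60, 61, 60, 56, 53, 49, 55, 71, 88, 95] [19, 19, 19, 19, 19, 19, 16, 18, 24, 26, 31]
```

```bash
python3 - <<'E'
from w import *
from scipy.optimize import least_squares
n=inv(255.3,177.3,.171);tx,ty=M[:,0],M[:,1];mouth=n-tx*.017;print('mouth',mouth.round(4),'in tool',(M.T@(mouth-p)).round(4))
th=np.linspace(0,2*np.pi,721)
def ell(x):
    return np.array([proj(p+M@np.array([x[0]+.029*np.cos(t),x[1]+.029*np.sin(t),x[2]])) for t in th])
obs=[(212.7,230),(289.5,230),(203.7,240),(299.5,240),(199.7,248),(303.5,248),(252,217.5)]
def res(x):
    P=ell(x);return [np.min(np.hypot(P[:,0]-u,P[:,1]-v))*np.sign(1) for u,v in obs]
r=least_squares(res,[0,0,-.015],diff_step=1e-3,x_scale=.01);print('rim tool',r.x.round(4),'cost',r.cost)
c=p+M@r.x;print('rim',c.round(4),'spout z if upright',c[2]-.09,'hor off mouth',(c-mouth)[:2].round(4))
ms=ctrl.camera_model('scene')
for nm,X in(('mouth',mouth),('spout',[c[0],c[1],c[2]-.09])):
    q=ms['R']@np.array(X)+ms['t'];print(nm,np.round([ms['fx']*q[0]/q[2]+ms['cx'],ms['fy']*q[1]/q[2]+ms['cy']],1))
E
```

```text
mouth [0.5338 0.11   0.171 ] in tool [0.0053 0.0009 0.0898]
rim tool [-0.0004 -0.0017 -0.0223] cost 0.4886532121043624
rim [0.5325 0.1038 0.2831] spout z if upright 0.19308503951067338 hor off mouth [-0.0013 -0.0062]
mouth [218.9 169.5]
spout [216.2 163.8]
```

The fit puts the spout about 2 cm above the mouth. In the scene view it is on the bore's column (spout 220.5, mouth 220.7). The bottle is down and the forces are at rest, so I'm handing in.

```bash
python3 -c "
from bench import ctrl
print(ctrl.close_job())"
```

```text
the job is handed in; nothing more can be done
None
```

I handed the job in with the funnel worked free and held upright by the fingers, its spout about 2 cm above the bottle's mouth and over the bore, and the bottle down in its ring; the hand-in returned no verdict. On the first grip (30 N) the funnel slipped in the fingers, so I let go once mid-job and regripped at 60 N.

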